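Dip the oil can and hold the dipstick level for reading

TASK

Check the cooking-oil can: take the dipstick from its rest, push it down the slanting neck of the can until its collar stops on the neck's mouth, pause there a moment, and draw it right out again. Then hold it still and level for reading, with its tip over the middle of the white saucer and about 10 cm above it, touching nothing but the gripper; finish while still holding it there, and leave everything else where it stands.

Things in the scene. Friction and masses are not known exactly. Their poses are not given: they have to be found in the camera images.
- stick_grip (a point): where to hold the dipstick: centre of its handle's grip, half-way up. x points to the tip, y sideways, z up as it lies. 62 mm behind the collar's tip-side face, 167 mm behind the tip; the handle ends 28 mm behind it. Pinch across its 16 mm (y), from above or slantwise from behind: the fingers may point at any slant in the handle's upright plane
- stick_collar (a point): centre of the collar's tip-side face, on the rod's axis; same axes as stick_grip
- stick_tip (a point): end of the rod, 105 mm ahead of stick_collar; same axes
- rest: low aluminium rest for the dipstick, fixed: base 110 x 60 x 8 mm, two notched posts 30 mm wide, 78 mm tall. Origin on the worktop 65 mm ahead of the collar, below the rod's end; x points as the tip does; an oven stands close ahead. The stick lies level, axis 75 mm above the worktop, and lifts straight up out; one post carries the handle 22 mm behind the collar face, the other the rod 60 mm ahead of it
- oil_can: plain metal oil can, fixed: box-shaped body 90 x 130 x 150 mm (172 mm with cap and carrying handle) and a slanting steel neck on the robot's side. Origin on the worktop straight below the neck's mouth; x points from the mouth toward the can, z up; the can's body begins 95 mm ahead of the origin
- neck_mouth (a point): centre of the neck's open mouth, 120 mm above the worktop (axes as oil_can). The bore is straight and runs ahead and down, 35 degrees below horizontal, along (0.819, 0, -0.574) in the can's axes: 13 mm across, widening over the last 17 mm to 18 mm at the mouth, 125 mm deep; 26 mm outside at the mouth. The collar (30 mm) stops on its rim
- neck_seat (a point): point on the bore's axis 105 mm down from the mouth: where the tip comes to lie when the collar is on the mouth
- saucer: small white ceramic saucer, fixed, 110 mm across and 16 mm high; origin at the centre of its underside, on the worktop
- mug: cream mug, 83 x 115 x 93 mm; a bystander, loose, to be left alone; origin at the centre of its underside
- shaker: glass salt shaker, 44 mm across, 90 mm tall; a bystander, loose, to be left alone; origin at the centre of its underside
- coffee: coffee jar with a grey lid, 71 mm across, 135 mm tall; a bystander, loose, to be left alone; origin at the centre of its underside
- honey: small jar with a red lid, 61 mm across, 86 mm tall; a bystander, loose, to be left alone; origin at the centre of its underside
- spoon: metal teaspoon, 130 mm long, lying flat; a bystander, loose, to be left alone; origin at the centre of its underside
- clothes_peg: wooden clothes peg, 72 mm long, lying flat; a bystander, loose, to be left alone; origin at the centre of its underside
- light: tea light, 38 mm across, 15 mm tall; a bystander, loose, to be left alone; origin at the centre of its underside
- dipstick: the dipstick, one loose straight piece, 98 to 196 g, balanced near the collar: black flat handle 85 mm long, 16 mm thick (y), 26 mm high (z); steel collar disc 30 mm across, 5 mm thick; round steel rod 8 mm across, 105 mm long, with dark rings near the tip. Same point and axes as stick_collar
Mind the look-alikes: they are no part of the job. Several things have the shape of the dipstick; the one meant has the colours described above.

How it is judged:
By the outcome, as a careful person would: the job done as asked, in the order asked, and still so for the second after the job is handed in, while the arm keeps its last pose, push and grip.
It also fails if it takes over 54 s, if anything falls off the work surface, if the arm or the gripper's body presses on something with over 40 N, if the wrist force passes 120 N, or if a joint passes its speed limit or range.

ROBOT

A 6-joint arm with a two-finger parallel gripper is mounted at the origin on a cart in front of the work surface, level with it; the furniture and walls round the work are solid. World frame = base frame: x ahead of the robot, y to its left, z up, the work surface at z = 0. Lengths are in m, angles in rad, forces in N, time in s.
With the tool pointing down it reaches from about 0.3 to 0.775 m from the base axis. Payload 14.6 kg.
Tool frame: the origin (TCP) lies at the very end of the fingers, on their centre line; the grasp point (between the pads) lies 19 mm behind it; z points along the fingers, y is the line along which they close (so a half turn about z gives the same grasp; the last joint's range is limited). The gripper opens to 94 mm and grips with 3 to 60 N. Pads are 16 mm wide; open, the fingers measure 119 mm over their backs; the gripper's body (75 mm by 177 mm) begins 78 mm behind the grasp point.
Start: joints at [1.249, 0.3, 1.521, -0, 1.321, -0.067], TCP at [0.139, 0.532, 0.205] pointing down, gripper open.
Joint ranges: [-3.03, 3.03], [-0.79, 2.21], [0.23, 2.52], [-1.04, 4.18], [0, 3.07], [-2.55, 2.55]. Speed limits (rad/s): [2.22, 2.22, 2.57, 3.14, 3.14, 3.14].

INTERFACE

Orientations are given as [roll, pitch, yaw] about the fixed x, y, z axes, in that order (R = Rz(yaw) Ry(pitch) Rx(roll)).
In Python, from station import * gives the robot as it stands.
- The arm moves only by the tool jog_arm, never from a script. Its argument "rows" is a list of rows, each a list of 3 entries, a list of its own where there are three numbers: the shift along the tool's x, y, z in m, then the turn about the tool's z in degrees, then the finger opening in m, from 0 to 0.094. A call has 1 to 12 rows; each row shifts and turns the commanded pose from where the row before left it, along the tool's axes as they then stand; what a row does not reach is not made up. A row lasts 1/12 s, in which the tool goes at most 41.7 mm and 7.16 degrees, less where a joint would pass 70% of its speed; a pose out of reach is approached as far as the arm can. A call is refused whole if a number of a shift passes 0.0417 or a number of a turn 7.16, either way. A call with a gripper value outside its range is refused whole. The fingers move at their own pace and stop on an object; "squeeze" is the grip in N (left out, the last holds). Time passes only in rows, so rows that do not move let the fingers close. It gives the time, the measured TCP pose, the force, the opening and the grip force at its end, in the units of the state.
- get_obs(): the state, without advancing time (a new reading comes with each control period).
- camera(name): name is "side" or "top" or "wrist"; returns a dict with "image" (480x640x3 uint8, red, green, blue), "range_z" (480x640 float32, m along the optical axis (not along the pixel's ray), 0 where there is no reading), "K" (3x3 intrinsics, pixels), "k1" (the pictures are not rectified: a ray, as slopes to the right and down, at radius r is drawn at 1 + k1 r^2 times it, then the intrinsics apply), "world_from_camera" (4x4, takes a point from camera to world coordinates); the wrist camera has in their place "T_tool_cam" (4x4, takes a point from camera to tool coordinates, whose origin is the TCP and whose axes are the flange's). Camera axes: x right, y up, looking along -z (the intrinsics and any distortion apply to the point x, -y, -z); pixel columns grow to the right and rows downward; lengths in m; the calibration is good to about 2 mm. A picture is of the moment at which its call begins: read the wrist's pose just before it.
- hand_in(): hands the job in; it is judged then, once.
Trained networks look in a picture, given as the dict that the camera call returned (one of the last four; its "shot" number tells which), for a name from the list of things; names that differ only in an ending like _2 or _b are one class to them, and where a whole thing is asked for, a point or a joint stands for the part that bears it (a point fixed in the world has none). Each returns a list of dicts, best first, with "p" (0 to 1); they miss things now and then, are a little off and sometimes report something else, mostly with a low value. They report only what shows in the picture. A call takes as long as a camera call. They do not tell look-alikes from the thing itself.
- search_frame(label, picture): "at" ([column, row] as shares, 0 to 1, of the picture: columns of its width, rows of its height, amid what is visible of it).
- spot_point(label, picture): "at" ([column, row] as shares, 0 to 1, of the picture: columns of its width, rows of its height: a listed point, or the origin of a listed thing).
The state is a dict: "time_s": time; "qpos": joint angles; "joint_vel": joint speeds; "tau": joint torques, N m; "ee_pos": TCP position; "eef_rot": TCP orientation; "force": force on the tool from outside, world axes, zero at the start; "moment": the same for the moment, N m; "grip_width": finger opening in m; "grip_force": force on a finger pad.
Only numpy, scipy, OpenCV 4.12 (cv2) and the standard library are available. Lean on these libraries where they do the work, as an engineer would, in place of code of your own. Each camera call takes 0.05 s, during which the arm holds its last target. There are 200 camera calls.

## Working session

There is one attempt and no reset: what is moved stays moved. The work goes in short steps, Python scripts to look and compute and a tool call to move; the robot and the scene stay as the last step left them, time stands still between calls to the robot, and variables do not carry over. Pictures are saved under pics/ and viewed, at most 15 in all, crops included, and the job is handed in when it is done.

Besides the shell and the picture viewer there is one more tool, called after ">>>" by a JSON object that holds its "name" and its "arguments". jog_arm: Moves the arm, as the interface text tells. Its arguments: {"type":"object","properties":{"rows":{"type":"array","items":{"type":"array"}},"squeeze":{"type":"number"}},"required":["rows"]}

```bash
ls; mkdir -p pics; cat > h.py <<'E'
from station import *
import numpy as np, cv2
from scipy.spatial.transform import Rotation as R
def T_tool(o):
    T=np.eye(4);T[:3,:3]=R.from_euler('xyz',o['eef_rot']).as_matrix();T[:3,3]=o['ee_pos'];return T
def shot(n):
    o=get_obs();c=camera(n);c['W']=T_tool(o)@np.array(c['T_tool_cam']) if n=='wrist' else np.array(c['world_from_camera']);return c
def ray(c,u,v):
    K=np.array(c['K']);k=c['k1'];d=np.array([(u-K[0,2])/K[0,0],(v-K[1,2])/K[1,1]]);s=d.copy()
    for _ in range(20): s=d/(1+k*(s@s))
    return s
def pt(c,u,v,z=None,world_z=None):
    s=ray(c,u,v);W=c['W']
    r=W[:3,:3]@np.array([s[0],-s[1],-1.]);o=W[:3,3]
    if world_z is not None: return o+r*(world_z-o[2])/r[2]
    if z is None: z=c['range_z'][int(round(v)),int(round(u))]
    return o+r*z
def proj(c,p):
    q=np.linalg.inv(c['W'])@np.append(p,1);s=np.array([q[0],-q[1]])/-q[2];s=s*(1+c['k1']*(s@s));K=np.array(c['K']);return s*[K[0,0],K[1,1]]+[K[0,2],K[1,2]]
def save(c,n): cv2.imwrite('pics/'+n,c['image'][:,:,::-1])
E
python3 - <<'E'
from h import *
np.set_printoptions(precision=3,suppress=True)
for n in ['top','side']:
    c=shot(n);save(c,n+'0.png');print(n,c['W'].tolist(),np.array(c['K']).tolist(),c['k1'])
    for l in ['stick_grip','stick_collar','stick_tip','neck_mouth','oil_can','saucer','rest']:
        for d in spot_point(l,c)[:4]:
            u,v=d['at'][0]*640,d['at'][1]*480
            print(l,round(d['p'],2),round(u,1),round(v,1),pt(c,min(u,639),min(v,479)))
print(get_obs())
E
```

```text
pics
top [[0.43493372411998116, 0.8289363621139689, -0.3517060749949926, 0.04164117118375376], [-0.900449523199418, 0.4024743255282158, -0.16493960549409806, -0.20314072098546637], [0.004828228770994881, 0.38843136440800846, 0.9214650092928479, 1.4777290473392146], [0.0, 0.0, 0.0, 1.0]] [[599.2241812747025, 0.0, 320.4659604199488], [0.0, 599.2241812747025, 241.49238172674023], [0.0, 0.0, 1.0]] -0.016511901304699324
stick_grip 0.73 243.5 291.1 [0.386 0.172 0.031]
stick_grip 0.36 239.0 198.6 [0.58  0.281 0.11 ]
stick_collar 0.86 392.4 287.2 [ 0.54  -0.165  0.086]
stick_collar 0.64 238.8 198.7 [0.579 0.281 0.11 ]
stick_collar 0.56 215.5 290.1 [ 0.365  0.248 -0.006]
stick_tip 0.86 179.6 275.8 [ 0.359  0.353 -0.007]
stick_tip 0.74 419.1 253.3 [ 0.69  -0.189 -0.001]
neck_mouth 0.63 239.1 201.6 [0.572 0.276 0.111]
oil_can 0.81 242.7 220.2 [ 0.572  0.281 -0.006]
saucer 0.82 357.5 241.0 [ 0.649 -0.028  0.003]
rest 0.68 403.8 276.1 [ 0.601 -0.178  0.028]
rest 0.42 416.1 255.8 [ 0.645 -0.186  0.08 ]
side [[0.5106367725744533, 0.6144802648220373, -0.60138514334741, -0.28548137899179954], [-0.859
[... 746 characters left out ...]
6 [ 0.689 -0.178  0.026]
oil_can 0.85 262.9 243.2 [ 0.574  0.266 -0.009]
oil_can 0.49 348.2 260.6 [ 0.634 -0.021  0.002]
oil_can 0.18 345.6 235.2 [0.709 0.029 0.027]
saucer 0.71 345.8 258.8 [ 0.635 -0.012  0.005]
rest 0.91 391.8 287.9 [ 0.595 -0.187  0.008]
{'time_s': 0.8, 'qpos': array([ 1.249,  0.3  ,  1.521, -0.   ,  1.321, -0.067]), 'joint_vel': array([-0.001, -0.   ,  0.   , -0.   ,  0.001, -0.001]), 'tau': array([  0.002, -53.163, -35.29 ,   0.071,   0.021,  -0.   ]), 'ee_pos': array([0.139, 0.532, 0.205]), 'eef_rot': array([-3.142,  0.   ,  2.887]), 'force': array([ 0.106, -0.151, -0.425]), 'moment': array([-0.007, -0.03 ,  0.072]), 'grip_force': 0.0, 'grip_width': 0.0939496502878767}
```

View pics/top0.png

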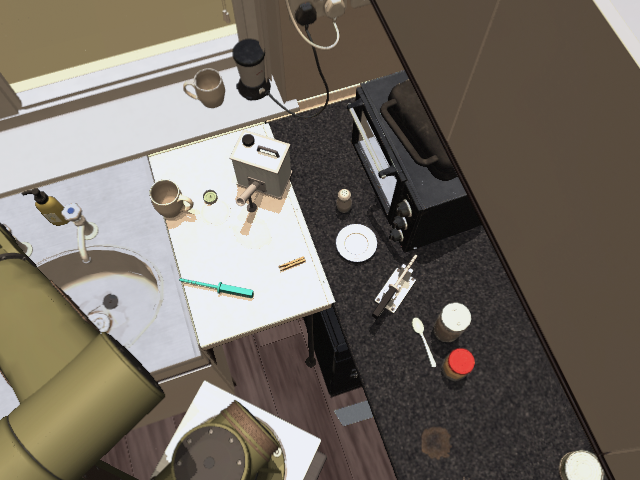

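View pics/side0.png

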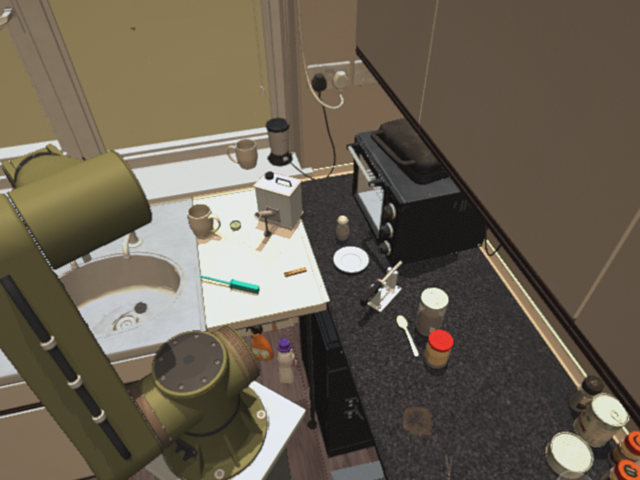

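The top view shows the black and steel dipstick on the rest, from handle (376,317) to tip (416,256). The green stick at (215,290) is a decoy. The can's neck mouth is at (240,203) and the saucer at (357,242). The side view agrees.

```bash
python3 - <<'E'
from h import *
np.set_printoptions(precision=3,suppress=True)
def tri(a,ua,b,ub):
    A=[];B=[]
    for c,u in((a,ua),(b,ub)):
        s=ray(c,*u);r=c['W'][:3,:3]@np.array([s[0],-s[1],-1]);r/=np.linalg.norm(r);P=np.eye(3)-np.outer(r,r);A.append(P);B.append(P@c['W'][:3,3])
    return np.linalg.lstsq(np.vstack(A),np.hstack(B),rcond=None)[0]
t=shot('top');s=shot('side')
for n,c,uu in(('top',t,[(416,256),(376,317),(392,287)]),('side',s,[(400,262),(369,305),(382,284)])):
    print(n,[pt(c,*u,world_z=.075) for u in uu])
print('saucer',pt(t,357,242,world_z=.01),pt(s,350,260,world_z=.01))
print('mouth tri',tri(t,(239,203),s,(260,215.4)), pt(t,239,203,world_z=.12),pt(s,260.2,215.4,world_z=.12))
a=cv2.resize(t['image'][130:230,190:310],None,fx=3.2,fy=3.2,interpolation=3)
b=cv2.resize(s['image'][160:260,220:340],None,fx=3.2,fy=3.2,interpolation=3)
cc=cv2.resize(t['image'][240:340,350:470],None,fx=3.2,fy=3.2,interpolation=3)
d=cv2.resize(s['image'][240:340,340:460],None,fx=3.2,fy=3.2,interpolation=3)
m=np.vstack([np.hstack([a,b]),np.hstack([cc,d])])[:,:,::-1]
m=cv2.resize(m,(720,600));cv2.imwrite('pics/m1.png',m)
E
```

```text
top [array([ 0.646, -0.186,  0.075]), array([ 0.457, -0.159,  0.075]), array([ 0.544, -0.164,  0.075])]
side [array([ 0.643, -0.185,  0.075]), array([ 0.456, -0.176,  0.075]), array([ 0.54 , -0.175,  0.075])]
saucer [ 0.643 -0.028  0.01 ] [ 0.633 -0.028  0.01 ]
mouth tri [0.571 0.268 0.114] [0.565 0.271 0.12 ] [0.57  0.259 0.12 ]
```

View pics/m1.png

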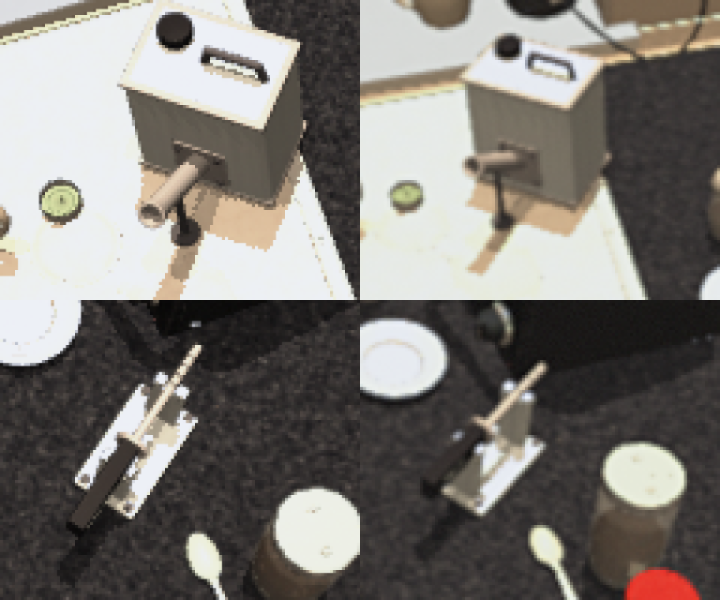

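>>> {"name": "jog_arm", "arguments": {"rows": [[[-0.0253, -0.0297, 0], 0, 0.06], [[-0.0253, -0.0297, 0], 0, 0.06], [[-0.0253, -0.0297, 0], 0, 0.06], [[-0.0253, -0.0297, 0], 0, 0.06], [[-0.0253, -0.0297, 0], 0, 0.06], [[-0.0253, -0.0297, 0], 0, 0.06], [[-0.0253, -0.0297, 0], 0, 0.06], [[-0.0253, -0.0297, 0], 0, 0.06], [[-0.0253, -0.0297, 0], 0, 0.06], [[0, 0, 0], 0, 0.06], [[0, 0, 0], 0, 0.06]], "squeeze": 3}}

```text
time_s: 1.82
ee_pos: [0.2924, 0.2149, 0.2057]
eef_rot: [3.141, 0.001, 2.882]
force: [-0.4, 0.3, 0.4]
grip_width: 0.0599
grip_force: 0.0
```

```bash
python3 - <<'E'
from h import *
np.set_printoptions(precision=3,suppress=True)
o=get_obs();print(o['time_s'],o['ee_pos'],o['eef_rot'],o['qpos'])
c=shot('wrist');save(c,'w1.png');print(c['T_tool_cam'],c['K'][0],c['k1'])
print('mouth guess px',proj(c,[.57,.265,.12]))
for l in ['neck_mouth','oil_can']:
    for d in spot_point(l,c)[:2]:
        u,v=d['at'][0]*640,d['at'][1]*480; print(l,d['p'],u,v,pt(c,u,v,world_z=.12 if l[0]=='n' else 0))
E
```

```text
1.8167 [0.292 0.215 0.206] [3.141 0.001 2.882] [ 0.533 -0.135  1.991  0.     1.285 -0.779]
[[-0.     0.961  0.275  0.081]
 [ 1.    -0.     0.001  0.002]
 [ 0.001  0.275 -0.961 -0.18 ]
 [ 0.     0.     0.     1.   ]] [418.066   0.    314.824] -0.013668519799721333
mouth guess px [455.35  532.809]
```

View pics/w1.png

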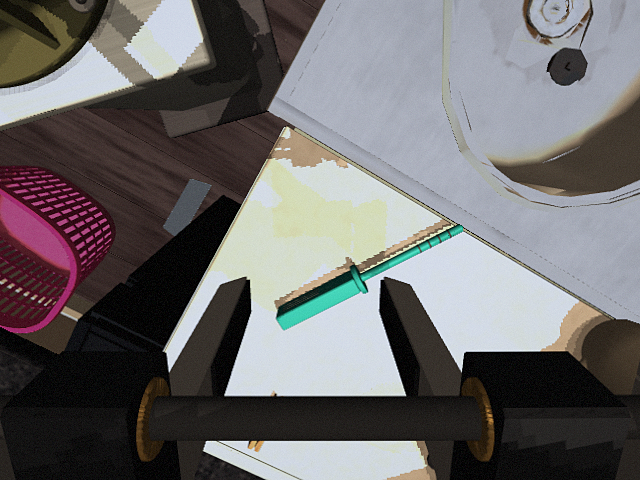

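>>> {"name": "jog_arm", "arguments": {"rows": [[[0, 0, 0], 7.125, 0.06], [[0, 0, 0], 7.125, 0.06], [[0, 0, 0], 7.125, 0.06], [[0, 0, 0], 7.125, 0.06], [[0, 0, 0], 7.125, 0.06], [[0, 0, 0], 7.125, 0.06], [[0, 0, 0], 7.125, 0.06], [[0, 0, 0], 7.125, 0.06], [[0, 0, 0], 7.125, 0.06], [[0, 0, 0], 7.125, 0.06], [[0, 0, 0], 7.125, 0.06], [[0, 0, 0], 7.125, 0.06]]}}

```text
time_s: 2.97
ee_pos: [0.2909, 0.2174, 0.2053]
eef_rot: [-3.141, 0.0, 1.391]
force: [0.4, 0.8, -0.1]
grip_width: 0.06
grip_force: 0.0
```

>>> {"name": "jog_arm", "arguments": {"rows": [[[0, 0, 0], 7.125, 0.06], [[0, 0, 0], 7.125, 0.06], [[0, 0, 0], 7.125, 0.06], [[0, 0, 0], 7.125, 0.06], [[0, 0, 0], 7.125, 0.06], [[0, 0, 0], 7.125, 0.06], [[0, 0, 0], 7.125, 0.06], [[0, 0, 0], 7.125, 0.06], [[0, 0, 0], 7.125, 0.06], [[0, 0, 0], 7.125, 0.06], [[0, 0, 0], 7.125, 0.06], [[0, 0, 0], 7.125, 0.06]]}}

```text
time_s: 3.97
ee_pos: [0.2909, 0.2174, 0.2053]
eef_rot: [3.141, 0.0, -0.101]
force: [-0.6, -0.3, 0.5]
grip_width: 0.06
grip_force: 0.0
```

```bash
python3 - <<'E'
from h import *
np.set_printoptions(precision=3,suppress=True)
o=get_obs();print(o['time_s'],o['ee_pos'],o['eef_rot'],o['qpos'])
c=shot('wrist');save(c,'w2.png')
print('mouth guess px',proj(c,[.57,.265,.12]))
for l in ['neck_mouth','oil_can']:
    for d in spot_point(l,c)[:2]:
        u,v=d['at'][0]*640,d['at'][1]*480; print(l,d['p'],u,v,pt(c,u,v,world_z=.12 if l[0]=='n' else 0))
import pickle;pickle.dump(c,open('w2.pkl','wb'))
E
```

```text
3.9667 [0.291 0.217 0.205] [ 3.141  0.    -0.101] [ 0.541 -0.133  1.99   0.     1.285  2.212]
mouth guess px [ 165.161 -286.759]
```

View pics/w2.png

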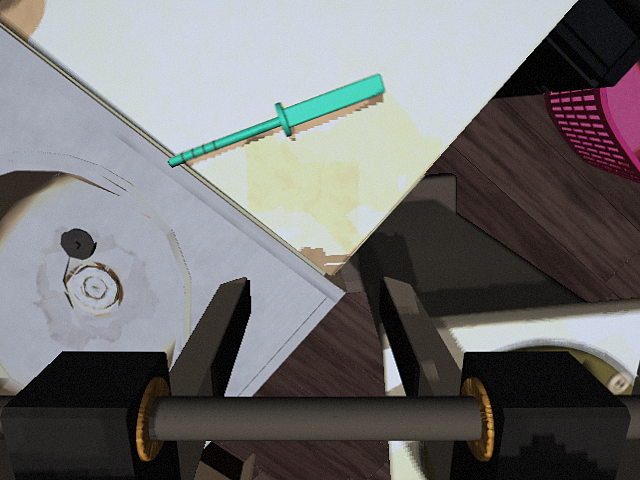

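The mid-route wrist view shows only the green decoy at (280,120), because the camera looks back toward the fingers. I'm carrying on to above the dipstick.

>>> {"name": "jog_arm", "arguments": {"rows": [[[0.0205, 0.0333, 0.005], 0, 0.06], [[0.0205, 0.0333, 0.005], 0, 0.06], [[0.0205, 0.0333, 0.005], 0, 0.06], [[0.0205, 0.0333, 0.005], 0, 0.06], [[0.0205, 0.0333, 0.005], 0, 0.06], [[0.0205, 0.0333, 0.005], 0, 0.06], [[0.0205, 0.0333, 0.005], 0, 0.06], [[0.0205, 0.0333, 0.005], 0, 0.06], [[0.0205, 0.0333, 0.005], 0, 0.06], [[0.0205, 0.0333, 0.005], 0, 0.06], [[0.0205, 0.0333, 0.005], 0, 0.06], [[0, 0, 0], 0, 0.06]]}}

```text
time_s: 5.12
ee_pos: [0.4818, -0.1742, 0.1487]
eef_rot: [3.141, 0.001, -0.095]
force: [-0.7, 0.5, -1.1]
grip_width: 0.0599
grip_force: 0.0
```

```bash
python3 - <<'E'
from h import *
np.set_printoptions(precision=3,suppress=True)
o=get_obs();print(o['time_s'],o['ee_pos'],o['eef_rot'],o['qpos'])
c=shot('wrist');save(c,'w3.png')
for l in ['stick_grip','stick_collar','stick_tip','rest']:
    for d in spot_point(l,c)[:2]:
        u,v=d['at'][0]*640,d['at'][1]*480; print(l,d['p'],u,v,pt(c,u,v,world_z=.075))
import pickle;pickle.dump(c,open('w3.pkl','wb'))
E
```

```text
5.1167 [ 0.482 -0.174  0.149] [ 3.141  0.001 -0.095] [-0.418  0.273  1.694 -0.001  1.176  1.248]
stick_grip 0.69 293.184 249.02400000000003 [ 0.482 -0.159  0.075]
stick_collar 0.61 296.704 150.816 [ 0.543 -0.168  0.075]
stick_collar 0.32 296.32 148.704 [ 0.544 -0.168  0.075]
stick_tip 0.52 89.024 29.088 [ 0.62  -0.06   0.075]
rest 0.7 303.42400000000004 48.480000000000004 [ 0.599 -0.177  0.075]
```

View pics/w3.png

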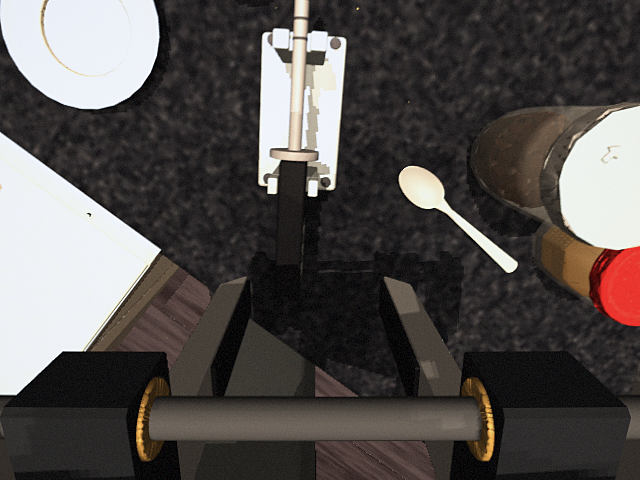

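The wrist view shows the handle from about (289,285) to (293,165), the collar at (294,155) and the rod running to (301,5). The fingers sit slightly right of the handle.

```bash
python3 - <<'E'
from h import *
import pickle;c=pickle.load(open('w3.pkl','rb'))
np.set_printoptions(precision=4,suppress=True)
a=pt(c,301,10,world_z=.075);b=pt(c,295.5,145,world_z=.075);h=pt(c,289.5,270,world_z=.088);h2=pt(c,292,175,world_z=.088);k=pt(c,294,153,world_z=.075)
print(a,b,h,h2,k,np.arctan2(*(a-b)[1::-1]),np.arctan2(*(b-h)[1::-1]),np.arctan2(*(a-h)[1::-1]))
E
```

```text
[ 0.6182 -0.178   0.075 ] [ 0.5462 -0.1673  0.075 ] [ 0.4726 -0.1562  0.088 ] [ 0.5304 -0.1641  0.088 ] [ 0.5416 -0.1659  0.075 ] -0.1487951055664294 -0.14968804210702888 -0.1492466328783358
```

>>> {"name": "jog_arm", "arguments": {"rows": [[[0, 0, 0], 3.1, 0.06], [[-0.0045, -0.0165, 0], 0, 0.05], [[0, 0, 0], 0, 0.05], [[0, 0, 0.022], 0, 0.05], [[0, 0, 0.022], 0, 0.05], [[0, 0, 0.022], 0, 0.05], [[0, 0, 0.016], 0, 0.05], [[0, 0, 0.008], 0, 0.05], [[0, 0, 0], 0, 0.03], [[0, 0, 0], 0, 0.0], [[0, 0, 0], 0, 0.0], [[0, 0, 0], 0, 0.0]], "squeeze": 3}}

```text
time_s: 6.37
ee_pos: [0.4789, -0.1535, 0.0616]
eef_rot: [3.141, -0.002, -0.151]
force: [0.8, -0.8, -0.1]
grip_width: 0.0264
grip_force: 0.0
```

>>> {"name": "jog_arm", "arguments": {"rows": [[[0, 0, 0], 0, 0.0], [[0, 0, 0], 0, 0.0], [[0, 0, 0], 0, 0.0], [[0, 0, 0], 0, 0.0]]}}

```text
time_s: 6.7
ee_pos: [0.4786, -0.1542, 0.0612]
eef_rot: [3.14, -0.001, -0.152]
force: [-1.0, -5.8, 3.8]
grip_width: 0.0169
grip_force: 3.0
```

>>> {"name": "jog_arm", "arguments": {"rows": [[[0, 0.0025, 0], 0, 0], [[0, 0, -0.008], 0, 0], [[0, 0, -0.008], 0, 0], [[0, 0, -0.008], 0, 0], [[0, 0, -0.008], 0, 0], [[0, 0, -0.008], 0, 0]]}}

```text
time_s: 7.2
ee_pos: [0.4781, -0.1558, 0.1016]
eef_rot: [-3.142, -0.001, -0.152]
force: [-0.6, -0.6, -0.8]
grip_width: 0.0159
grip_force: 3.0
```

```bash
python3 - <<'E'
from h import *
np.set_printoptions(precision=3,suppress=True)
o=get_obs();print(o['time_s'],o['ee_pos'],o['force'],o['moment'],o['grip_width'],o['grip_force'])
c=shot('wrist');t=shot('side')
m=np.hstack([c['image'],cv2.resize(t['image'][220:340,320:480],(640,480),interpolation=3)])
cv2.imwrite('pics/w4.png',cv2.resize(m,(800,300))[:,:,::-1])
# rod profile by depth along wrist image
for v in range(5,300,20):
    print(v,[pt(c,u,v) for u in (300,)] )
E
```

```text
7.2 [ 0.478 -0.156  0.102] [-0.637 -0.643 -0.817] [-0.085  0.113 -0.039] 0.01591579428593602 3.000772185623646
5 [array([ 0.605, -0.167,  0.08 ])]
25 [array([ 0.599, -0.166,  0.067])]
45 [array([ 0.599, -0.164,  0.01 ])]
65 [array([ 0.588, -0.162,  0.009])]
85 [array([ 0.577, -0.16 ,  0.009])]
105 [array([ 0.565, -0.158,  0.008])]
125 [array([ 0.553, -0.156,  0.008])]
145 [array([ 0.541, -0.154,  0.008])]
165 [array([ 0.54 , -0.157,  0.11 ])]
185 [array([ 0.532, -0.156,  0.113])]
205 [array([ 0.524, -0.155,  0.115])]
225 [array([ 0.516, -0.154,  0.117])]
245 [array([ 0.509, -0.153,  0.119])]
265 [array([ 0.501, -0.152,  0.122])]
285 [array([ 0.493, -0.15 ,  0.124])]
```

View pics/w4.png

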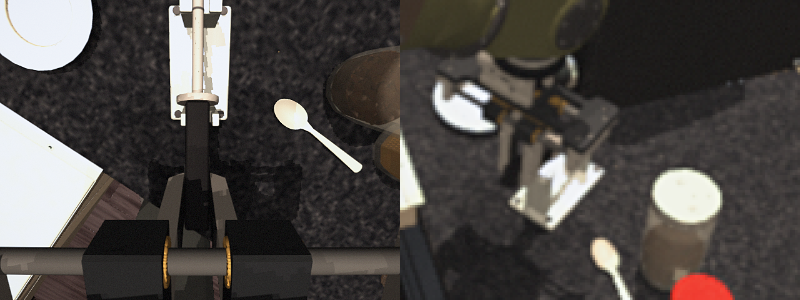

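The wrist view and depth show the tip drooping about 16° in the light grip, with the rod still on the front post. So the pads act as a hinge that I can set with the rest and then lock with force.

>>> {"name": "jog_arm", "arguments": {"rows": [[[0, 0, -0.01], 0, 0], [[0, 0, -0.01], 0, 0], [[0, 0, -0.01], 0, 0], [[0, 0, -0.01], 0, 0], [[0, 0, -0.006], 0, 0], [[0, 0, 0], 0, 0], [[0, 0, 0], 0, 0]]}}

```text
time_s: 7.88
ee_pos: [0.478, -0.1559, 0.1467]
eef_rot: [3.141, -0.001, -0.152]
force: [-0.0, 0.2, -0.8]
grip_width: 0.0158
grip_force: 3.0
```

```bash
cat >> h.py <<'E'
def tilt(c):
    """fit the held stick from wrist depth: topmost ridge of handle/rod in tool frame, columns near centre"""
    T=np.array(c['T_tool_cam']);P=[]
    for v in range(2,330,2):
        best=None
        for u in range(250,390,3):
            z=c['range_z'][v,u]
            if z<=0: continue
            s=ray(c,u,v);p=T@np.array([s[0]*z,-s[1]*z,-z,1])
            if abs(p[1])<.02 and -0.12<p[2]<.16 : P.append((p[0],p[1],p[2],v,u))
    return np.array(P)
E
python3 - <<'E'
from h import *
np.set_printoptions(precision=4,suppress=True)
o=get_obs();print(o['time_s'],o['ee_pos'],o['force'],o['grip_width'])
c=shot('wrist');P=tilt(c)
Q=P[(abs(P[:,1])<.006)&(P[:,0]>.012)]
for x0 in np.arange(.012,.16,.006):
    q=Q[(Q[:,0]>=x0)&(Q[:,0]<x0+.006)]
    if len(q): print(round(x0+.003,3),len(q),np.percentile(q[:,2],[5,50]),q[:,1].mean())
q=Q[(Q[:,0]<.045)];m=np.polyfit(q[:,0],q[:,2],1);r=q[:,2]-np.polyval(m,q[:,0]);q=q[abs(r)<.003];m=np.polyfit(q[:,0],q[:,2],1);print('handle deg',np.degrees(np.arctan(m[0])),m)
E
```

```text
7.8833 [ 0.478  -0.1559  0.1467] [-0.0376  0.242  -0.8298] 0.015828475138605313
0.015 74 [-0.0202 -0.0181] 0.00017947128071522388
0.021 74 [-0.0165 -0.0144] 0.00015301404655960368
0.027 72 [-0.0126 -0.0108] 2.002454994952897e-05
0.033 74 [-0.0092 -0.0067] 0.00022118830329063134
0.039 68 [-0.0047 -0.0029] 0.0001377548758430035
0.045 72 [-0.0012  0.0008] 0.0002030503857570185
0.051 63 [0.0029 0.0048] 0.00022698215521955607
0.057 63 [0.0064 0.0084] 0.00025087042054546704
0.063 62 [0.0085 0.011 ] -0.0005225537846161371
0.069 37 [0.0251 0.0275] -0.001271552884360998
0.075 32 [0.029  0.0314] -0.0005845473288537319
0.081 35 [0.0328 0.0352] -0.0003011757586375123
0.087 38 [0.0371 0.0392] -9.261445398422886e-05
0.093 34 [0.0406 0.0429] -0.00018775936800067574
0.099 34 [0.0443 0.0465] -0.00018022341528230355
0.105 32 [0.0485 0.0504] 3.8663451110523155e-05
0.111 32 [0.0522 0.0537] -6.939384154163993e-05
0.117 34 [0.0551 0.0581] -6.097282467181317e-05
0.123 50 [0.0599 0.0641] 0.0007913049503333894
0.129 43 [0.0629 0.0664] -0.0003509459823152326
0.135 27 [0.0672 0.0691] -0.0007380228637751389
0.141 10 [0.0693 0.0718] -0.0009129516505023604
0.147 4 [0.1455 0.1458] 0.005726825427193125
0.153 5 [0.146  0.1461] 0.00570287731393285
0.159 1 [0.1482 0.1482] 0.005715767605020639
handle deg 32.228685347603914 [ 0.6304 -0.0276]
```

>>> {"name": "jog_arm", "arguments": {"rows": [[[0, 0, -0.008], 0, 0], [[0, 0, 0], 0, 0], [[0, 0, 0], 0, 0]]}}

```text
time_s: 8.18
ee_pos: [0.4781, -0.1559, 0.1547]
eef_rot: [3.142, -0.0, -0.152]
force: [-0.7, -0.6, -1.3]
grip_width: 0.0162
grip_force: 3.0
```

>>> {"name": "jog_arm", "arguments": {"rows": [[[0, 0, 0], 0, 0], [[0, 0, 0], 0, 0], [[0, 0, 0], 0, 0]], "squeeze": 60}}

```text
time_s: 8.43
ee_pos: [0.478, -0.1559, 0.1544]
eef_rot: [3.142, -0.0, -0.152]
force: [-0.8, -0.4, -0.2]
grip_width: 0.0154
grip_force: 60.0
```

```bash
cat >> h.py <<'E'
def hd(c):
    P=tilt(c);Q=P[(abs(P[:,1])<.006)&(P[:,0]>.012)]
    q=Q[Q[:,0]<.045];q=q[(q[:,2]>-.05)&(q[:,2]<.04)]
    for _ in range(3):
        m=np.polyfit(q[:,0],q[:,2],1);q=q[abs(q[:,2]-np.polyval(m,q[:,0]))<.003+.01*(_==0)]
    return np.degrees(np.arctan(m[0])),m,P
def cloud(c,u0,u1,v0,v1,st=1):
    return np.array([np.r_[pt(c,u,v),u,v] for v in range(v0,v1,st) for u in range(u0,u1,st) if c['range_z'][v,u]>0])
E
python3 - <<'E'
from h import *
np.set_printoptions(precision=4,suppress=True)
o=get_obs();print(o['time_s'],o['ee_pos'],o['grip_force'],o['grip_width'])
c=shot('wrist');a,m,P=hd(c);print('tilt',a,m)
for n,b in(('top',(190,310,120,240)),('side',(220,330,160,260))):
    s=shot(n);C=cloud(s,*b)
    q=C[(C[:,2]>.143)&(C[:,2]<.158)];r=cv2.minAreaRect(q[:,:2].astype(np.float32));print(n,'top',len(q),r,np.median(q[:,2]))
    ce=np.array(r[0]);q=C[(C[:,2]>.06)&(C[:,2]<.14)&(C[:,0]<ce[0]-.03)]
    print(n,'neck',len(q));np.save(n+'_neck.npy',q)
    for x in np.arange(.54,.66,.01):
        k=q[(q[:,0]>=x)&(q[:,0]<x+.01)]
        if len(k): print(round(x,3),len(k),k[:,:3].mean(0),k[:,2].max(),np.ptp(k[:,1]))
E
```

```text
8.4333 [ 0.478  -0.1559  0.1544] 59.99934196472168 0.015399059045525255
tilt 34.79973983457228 [ 0.695  -0.0279]
top top 1437 ((0.7080750465393066, 0.28541404008865356), (0.09837666153907776, 0.1359245926141739), 6.349785327911377) 0.15059027898299537
top neck 911
0.56 26 [0.5663 0.2706 0.117 ] 0.12818185680138106 0.02527047627557988
0.57 42 [0.5749 0.2711 0.1194] 0.13592356577844877 0.022982386718685466
0.58 23 [0.5847 0.2696 0.117 ] 0.12749985061241254 0.019388317129935495
0.59 22 [0.5948 0.2716 0.1123] 0.12009898918879514 0.021826381177895537
0.6 24 [0.6049 0.2711 0.1013] 0.11014871025870354 0.016584827735520724
0.61 27 [0.6147 0.2722 0.0944] 0.10574821342765284 0.01934517371940464
0.62 18 [0.6256 0.2724 0.0896] 0.09665079923327347 0.018337475561310712
0.63 22 [0.6345 0.274  0.0851] 0.09184657410458996 0.016868596677915904
0.64 19 [0.6449 0.2741 0.0772] 0.08306202728442091 0.018951475491685577
0.65 150 [0.658  0.316  0.0935] 0.13886588060075877 0.08199035630873563
side top 0 ((0.0, 0.0), (0.0, 0.0), 0.0) nan
side neck 0
  return _methods._mean(a, axis=axis, dtype=dtype,
  ret = ret.dtype.type(ret / rcount)
```

>>> {"name": "jog_arm", "arguments": {"rows": [[[0, 0, -0.02], 0, 0], [[0, 0, -0.032], 0, 0], [[0, 0, -0.032], 0, 0], [[0, 0, -0.032], -5, 0], [[0, 0, 0], -5.1, 0], [[0, 0, 0], -5, 0], [[-0.0009, -0.025, 0], 0, 0], [[-0.0009, -0.036, 0], 0, 0], [[-0.0009, -0.036, 0], 0, 0], [[-0.0009, -0.036, 0], 0, 0], [[-0.0009, -0.036, 0], 0, 0], [[-0.0009, -0.036, 0], 0, 0]]}}

```text
time_s: 9.58
ee_pos: [0.4489, 0.0489, 0.2703]
eef_rot: [-3.141, 0.001, 0.112]
force: [0.5, 0.3, -0.3]
grip_width: 0.0155
grip_force: 60.0
```

>>> {"name": "jog_arm", "arguments": {"rows": [[[-0.0009, -0.036, 0], 0, 0], [[-0.0009, -0.036, 0], 0, 0], [[-0.0009, -0.036, 0], 0, 0], [[-0.0009, -0.036, 0], 0, 0], [[0, -0.034, 0], 0, 0], [[0, 0, 0], 0, 0], [[0, 0, 0], 0, 0]]}}

```text
time_s: 10.17
ee_pos: [0.4257, 0.2249, 0.2699]
eef_rot: [3.141, 0.001, 0.115]
force: [-0.3, -0.3, -1.9]
grip_width: 0.0154
grip_force: 60.0
```

```bash
python3 - <<'E'
from h import *
np.set_printoptions(precision=4,suppress=True)
o=get_obs();print(o['time_s'],o['ee_pos'],o['eef_rot'],o['qpos'],o['grip_width'])
c=shot('wrist');save(c,'w5.png');a,m,P=hd(c);print('tilt',a,m)
import pickle;pickle.dump(c,open('w5.pkl','wb'))
print('pred mouth px',proj(c,[.569,.270,.12]))
for d in spot_point('neck_mouth',c)[:3]:
    u,v=d['at'][0]*640,d['at'][1]*480; print(d['p'],u,v,pt(c,u,v,world_z=.12))
E
```

```text
10.1667 [0.4257 0.2249 0.2699] [3.1413 0.0013 0.1148] [0.4099 0.1013 1.6089 0.0001 1.4328 1.8659] 0.015445120664901888
tilt 34.59420225393865 [ 0.6897 -0.028 ]
pred mouth px [277.1322  18.4581]
0.71 272.896 19.008000000000003 [0.5683 0.273  0.12  ]
```

View pics/w5.png

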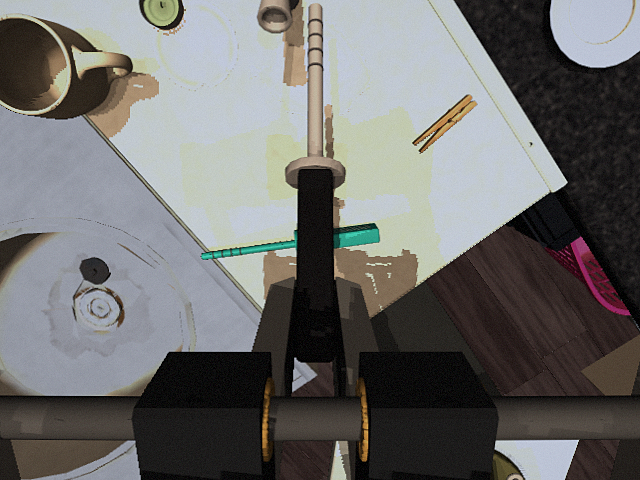

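The wrist view shows the neck mouth at (273,18), the rod tip at (316,5) and the collar at (315,172). A step forward should give the neck's direction.

>>> {"name": "jog_arm", "arguments": {"rows": [[[0.025, 0, 0], 0, 0], [[0.025, 0, 0], 0, 0], [[0, 0, 0], 0, 0], [[0, 0, 0], 0, 0]]}}

```text
time_s: 10.6
ee_pos: [0.4766, 0.228, 0.2698]
eef_rot: [3.141, 0.001, 0.109]
force: [-0.5, 0.4, -1.3]
grip_width: 0.0154
grip_force: 60.0
```

```bash
python3 - <<'E'
from h import *
np.set_printoptions(precision=4,suppress=True)
o=get_obs();print(o['time_s'],o['ee_pos'],o['eef_rot'])
c=shot('wrist');a,m,P=hd(c);print('tilt',a,m)
for d in spot_point('neck_mouth',c)[:3]:
    u,v=d['at'][0]*640,d['at'][1]*480; print(d['p'],u,v,pt(c,u,v,world_z=.12))
C=cloud(c,200,400,0,120)
dr=np.array([np.cos(.111),np.sin(.111)]);pr=np.array([-dr[1],dr[0]]);M=np.array([.568,.2727])
L=(C[:,:2]-M)@dr;S=(C[:,:2]-M)@pr
for l in np.arange(-.015,.1,.008):
    for_=(L>=l)&(L<l+.008)&(abs(S)<.03)&(abs(C[:,2]-(.12-.7*L))<.03)
    if for_.sum()>5: s=S[for_];print(round(l+.004,3),for_.sum(),s.min(),s.max(),(s.min()+s.max())/2,C[for_,2].max())
save(c,'w6.png')
i=c['image'][0:150,160:360];cv2.imwrite('pics/w6c.png',cv2.resize(i,(800,600),interpolation=2)[:,:,::-1])
f=(C[:,2]>.143)&(C[:,2]<.157);print(f.sum())
if f.sum()>50: q=C[f];print(cv2.minAreaRect(q[:,:2].astype(np.float32)))
E
```

```text
10.6 [0.4766 0.228  0.2698] [3.1412 0.0012 0.1094]
tilt 34.92254792837403 [ 0.6982 -0.0281]
0.85 272.12800000000004 92.016 [0.5699 0.2718 0.12  ]
-0.003 304 -0.012404196276738897 0.012213191406533774 -9.550243510256153e-05 0.12361492495728149
0.005 390 -0.012444887900665934 0.012318514921026744 -6.318648981959527e-05 0.13197605560441367
0.013 291 -0.011450750227672574 0.01039593245580697 -0.000527408885932802 0.1296905807411115
0.021 288 -0.010479631978211949 0.009568937718504375 -0.0004553471298537866 0.12254181392076408
0.029 286 -0.010845552293213689 0.00997717693169779 -0.00043418768075794995 0.11636853458661606
0.037 269 -0.010784818728193788 0.009689991369397943 -0.0005474136793979225 0.11048907983576212
0.045 246 -0.01062751351384097 0.009235874969143345 -0.0006958192723488122 0.105043308912042
0.053 245 -0.010981261103933186 0.00898028337164535 -0.0010004888661439178 0.09946575024394438
0.061 236 -0.010922290493416614 0.008433175200085985 -0.0012445576466653145 0.09318305206768474
0.069 231 -0.010750992271473043 0.008947848944824068 -0.0009015716633244877 0.08835076785995688
0.077 26 -0.01067427520743271 0.007918310761542577 -0.0013779822229450667 0.08109166317272815
0
```

View pics/w6c.png

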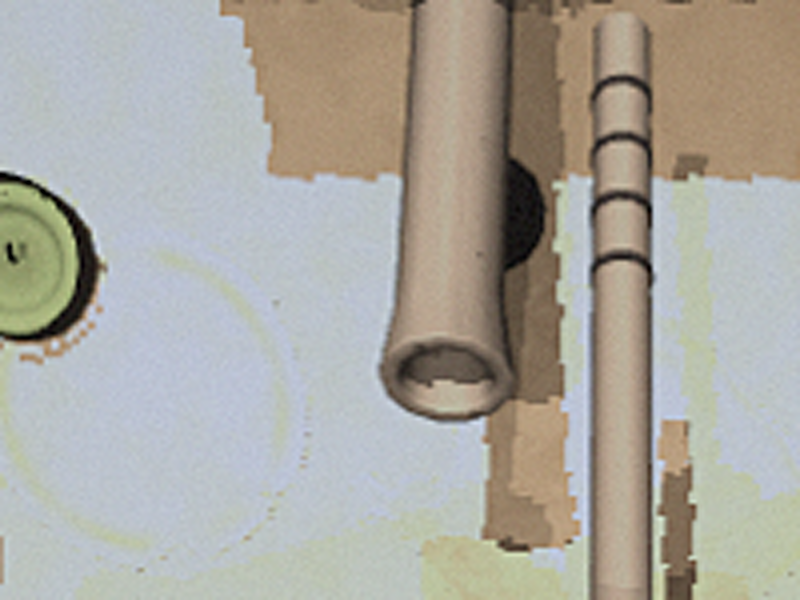

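The close crop shows the mouth centre at crop (448,377), which is picture (272,94). The rod tip is at about (315,4), parallel to the neck and 29 mm to the side. Next I line up in front of the mouth.

>>> {"name": "jog_arm", "arguments": {"rows": [[[-0.029, 0, 0], 0.7, 0], [[-0.0293, 0, 0], 0, 0], [[0, -0.0175, 0], 0, 0], [[0, -0.0175, 0], 0, 0], [[0, 0, 0.027], 0, 0], [[0, 0, 0.0267], 0, 0], [[0, 0, 0], 0, 0], [[0, 0, 0], 0, 0], [[0, 0, 0], 0, 0]]}}

```text
time_s: 11.45
ee_pos: [0.4149, 0.258, 0.2185]
eef_rot: [-3.141, -0.002, 0.099]
force: [-0.3, -0.6, -1.3]
grip_width: 0.0157
grip_force: 60.0
```

```bash
python3 - <<'E'
from h import *
np.set_printoptions(precision=4,suppress=True)
o=get_obs();print(o['time_s'],o['ee_pos'],o['eef_rot'],o['force'])
c=shot('wrist');a,m,P=hd(c);print('tilt',a,m)
M=np.array([.5695,.2722,.12]);dr=np.array([np.cos(.097),np.sin(.097),0])
p=o['ee_pos'];y=o['eef_rot'][2];x=np.array([np.cos(y),np.sin(y),0]);D=(M-p)@x
lat=(M-p)@np.array([np.sin(y),-np.cos(y),0]);zax=p[2]+.0121-m[0]*D
print('D',D,'mouth lat in tool y',lat,'axis z above mouth',zax-.12, 'yaw err',y-.097)
i=c['image'][0:75,270:370];cv2.imwrite('pics/w7.png',cv2.resize(i,(800,600),interpolation=2)[:,:,::-1])
E
```

```text
11.45 [0.4149 0.258  0.2185] [-3.1409 -0.0018  0.0992] [-0.3387 -0.5963 -1.2855]
tilt 34.90956766943122 [ 0.6979 -0.0282]
D 0.1552755347934219 mouth lat in tool y 0.0011507349629030143 axis z above mouth 0.0022661143734759165 yaw err 0.002215004629589429
```

View pics/w7.png

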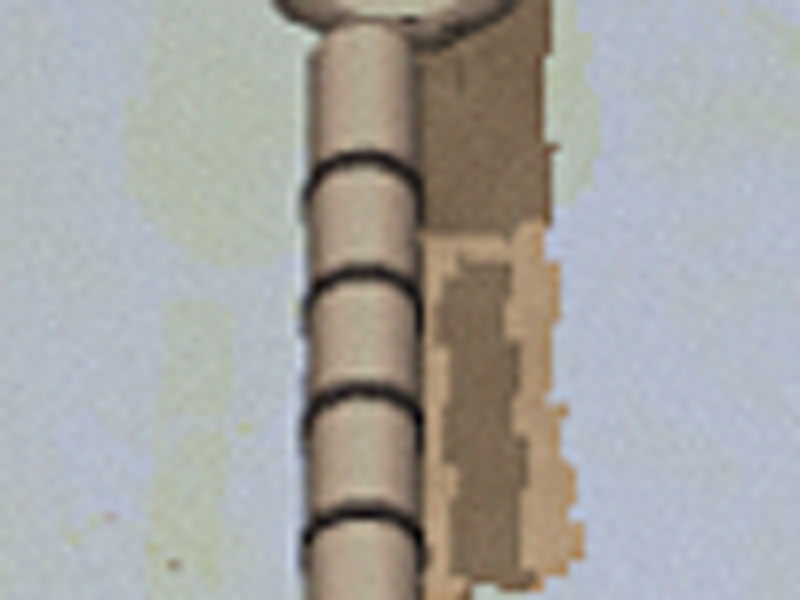

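The crop shows the rod axis at x≈362 and the mouth rim centre at x≈400, so the mouth is about 2.5–3 mm toward tool +y. I'll correct that and begin the insertion.

>>> {"name": "jog_arm", "arguments": {"rows": [[[0, 0.0025, 0.002], 0, 0], [[0, 0, 0], 0, 0], [[0.0082, 0, 0.0057], 0, 0], [[0.0082, 0, 0.0057], 0, 0], [[0.0082, 0, 0.0057], 0, 0], [[0.0082, 0, 0.0057], 0, 0], [[0, 0, 0], 0, 0], [[0, 0, 0], 0, 0]]}}

```text
time_s: 12.17
ee_pos: [0.4476, 0.2586, 0.1911]
eef_rot: [3.141, 0.001, 0.099]
force: [0.2, 0.2, -1.4]
grip_width: 0.0154
grip_force: 60.0
```

```bash
cat > chk.py <<'E'
from h import *
import sys
np.set_printoptions(precision=4,suppress=True)
o=get_obs();print(o['time_s'],o['ee_pos'],o['eef_rot'],o['force'],o['moment'])
c=shot('wrist');a,m,P=hd(c);print('tilt',a,m)
q=P[(abs(P[:,1])<.012)&(P[:,0]>.075)&(P[:,0]<.13)]
q=q[abs(q[:,2]-(m[0]*q[:,0]-.0121))<.012]
if len(q)>20: print('rod y(x)',np.polyfit(q[:,0],q[:,1],1))
save(c,sys.argv[1])
E
python3 chk.py w8.png
```

```text
12.1667 [0.4476 0.2586 0.1911] [3.141  0.0015 0.0991] [ 0.2325  0.2029 -1.3907] [ 0.0074  0.1987 -0.0044]
tilt 34.82639602373998 [ 0.6957 -0.0281]
rod y(x) [ 0.0286 -0.0041]
```

>>> {"name": "jog_arm", "arguments": {"rows": [[[0.0082, 0, 0.0057], 0, 0], [[0.0082, 0, 0.0057], 0, 0], [[0.0082, 0, 0.0057], 0, 0], [[0, 0, 0], 0, 0]]}}

```text
time_s: 12.55
ee_pos: [0.4728, 0.261, 0.1732]
eef_rot: [3.141, 0.002, 0.099]
force: [-0.5, -0.6, -1.0]
grip_width: 0.0154
grip_force: 60.0
```

```bash
python3 chk.py w9.png
```

```text
12.55 [0.4728 0.261  0.1732] [3.1409 0.0017 0.099 ] [-0.4988 -0.5953 -1.0412] [-0.0231  0.2282 -0.0074]
tilt 34.66534907305394 [ 0.6915 -0.028 ]
rod y(x) [ 0.0083 -0.0021]
```

View pics/w9.png

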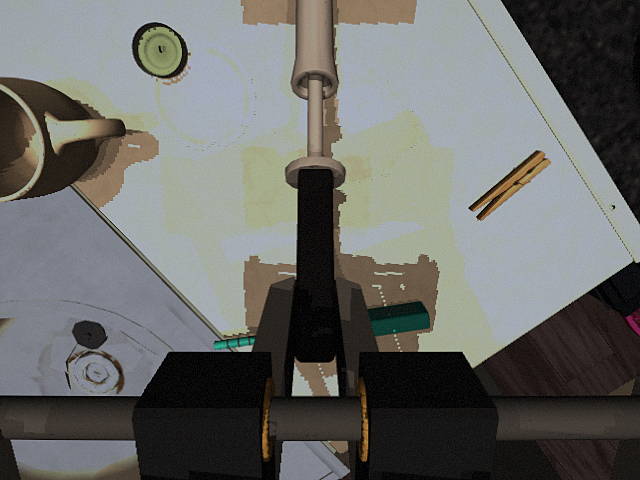

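The picture shows the rod well inside the mouth (315,80) and centred, with the collar about 48 mm out and no side force.

>>> {"name": "jog_arm", "arguments": {"rows": [[[0.0082, 0, 0.0057], 0, 0], [[0.0082, 0, 0.0057], 0, 0], [[0.0082, 0, 0.0057], 0, 0], [[0.0066, 0, 0.0046], 0, 0], [[0, 0, 0], 0, 0], [[0, 0, 0], 0, 0]]}}

```text
time_s: 13.1
ee_pos: [0.5031, 0.2642, 0.1526]
eef_rot: [3.141, 0.001, 0.099]
force: [-0.2, 0.4, -1.4]
grip_width: 0.0156
grip_force: 60.0
```

>>> {"name": "jog_arm", "arguments": {"rows": [[[0.0025, 0, 0.0017], 0, 0], [[0.0025, 0, 0.0017], 0, 0], [[0, 0, 0], 0, 0]]}}

```text
time_s: 13.35
ee_pos: [0.5082, 0.2648, 0.1496]
eef_rot: [-3.142, -0.0, 0.099]
force: [0.1, -0.4, -1.3]
grip_width: 0.0157
grip_force: 60.0
```

```bash
python3 chk.py w10.png
```

```text
13.35 [0.5082 0.2648 0.1496] [-3.1416 -0.0001  0.0994] [ 0.1036 -0.4284 -1.2898] [-0.0489  0.2916  0.003 ]
tilt 34.791642715777094 [ 0.6948 -0.0281]
rod y(x) [ 0.0095 -0.0025]
```

>>> {"name": "jog_arm", "arguments": {"rows": [[[0.0016, 0, 0.0011], 0, 0], [[0.0016, 0, 0.0011], 0, 0], [[0, 0, 0], 0, 0]]}}

```text
time_s: 13.65
ee_pos: [0.5113, 0.2651, 0.1474]
eef_rot: [3.142, 0.0, 0.099]
force: [-0.1, 0.6, -2.1]
grip_width: 0.0158
grip_force: 60.0
```

>>> {"name": "jog_arm", "arguments": {"rows": [[[0.0016, 0, 0.0011], 0, 0], [[0.0008, 0, 0.0006], 0, 0], [[0, 0, 0], 0, 0]]}}

```text
time_s: 13.9
ee_pos: [0.513, 0.2654, 0.1464]
eef_rot: [3.142, 0.001, 0.1]
force: [-8.5, -1.9, 7.6]
grip_width: 0.0153
grip_force: 60.0
```

```bash
python3 chk.py w11.png; python3 -c "
import cv2;i=cv2.imread('pics/w11.png')[100:220,230:390];cv2.imwrite('pics/w11c.png',cv2.resize(i,(800,600),interpolation=2))"
```

```text
13.9 [0.513  0.2654 0.1464] [3.1415 0.0012 0.0996] [-8.4659 -1.8607  7.5778] [-0.3884  1.5702  0.0028]
tilt 34.62746338322916 [ 0.6906 -0.0279]
rod y(x) [-0.0006 -0.0015]
```

View pics/w11c.png

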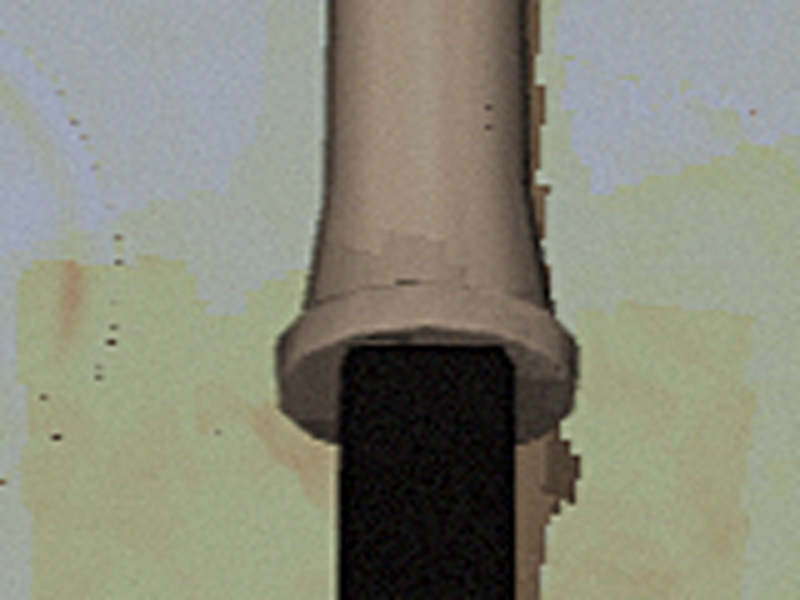

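The collar sits flush on the mouth rim (crop 425,300) with about 11 N along the axis. I'll push slightly more, pause, then withdraw.

>>> {"name": "jog_arm", "arguments": {"rows": [[[0.0004, 0, 0.0003], 0, 0], [[0, 0, 0], 0, 0], [[0, 0, 0], 0, 0], [[0, 0, 0], 0, 0], [[0, 0, 0], 0, 0], [[0, 0, 0], 0, 0], [[0, 0, 0], 0, 0], [[0, 0, 0], 0, 0], [[0, 0, 0], 0, 0], [[0, 0, 0], 0, 0], [[0, 0, 0], 0, 0], [[0, 0, 0], 0, 0]]}}

```text
time_s: 14.95
ee_pos: [0.5131, 0.2654, 0.1464]
eef_rot: [3.142, 0.002, 0.1]
force: [-12.3, -2.2, 10.5]
grip_width: 0.0158
grip_force: 60.0
```

>>> {"name": "jog_arm", "arguments": {"rows": [[[-0.0041, 0, -0.0028], 0, 0], [[-0.0082, 0, -0.0057], 0, 0], [[-0.0082, 0, -0.0057], 0, 0], [[-0.0082, 0, -0.0057], 0, 0], [[-0.0082, 0, -0.0057], 0, 0], [[-0.0082, 0, -0.0057], 0, 0], [[-0.0082, 0, -0.0057], 0, 0], [[-0.0082, 0, -0.0057], 0, 0], [[-0.0082, 0, -0.0057], 0, 0], [[-0.0082, 0, -0.0057], 0, 0], [[-0.0082, 0, -0.0057], 0, 0], [[-0.0082, 0, -0.0057], 0, 0]]}}

```text
time_s: 15.95
ee_pos: [0.4193, 0.256, 0.2116]
eef_rot: [-3.142, -0.0, 0.099]
force: [-0.1, 0.5, -1.1]
grip_width: 0.016
grip_force: 60.0
```

>>> {"name": "jog_arm", "arguments": {"rows": [[[-0.0082, 0, -0.0057], 0, 0], [[-0.0082, 0, -0.0057], 0, 0], [[-0.0082, 0, -0.0057], 0, 0], [[0, 0, -0.02], 0, 0], [[0, 0, -0.02], 0, 0], [[0, 0, 0], 0, 0]]}}

```text
time_s: 16.45
ee_pos: [0.3961, 0.2541, 0.2719]
eef_rot: [-3.14, -0.005, 0.1]
force: [-0.1, 0.1, -0.8]
grip_width: 0.0154
grip_force: 60.0
```

```bash
python3 chk.py w12.png
```

```text
16.45 [0.3961 0.2541 0.2719] [-3.1395 -0.005   0.0996] [-0.1282  0.0899 -0.8022] [-0.012   0.1457  0.0007]
tilt 34.624349192534886 [ 0.6905 -0.028 ]
rod y(x) [ 0.0055 -0.002 ]
```

>>> {"name": "jog_arm", "arguments": {"rows": [[[0, 0, 0], 4.8, 0], [[0, 0, 0], 4.8, 0], [[0, 0, 0], 4.8, 0], [[0.0119, 0.0328, 0], 0, 0], [[0.0119, 0.0328, 0], 0, 0], [[0.0119, 0.0328, 0], 0, 0], [[0.0119, 0.0328, 0], 0, 0], [[0.0119, 0.0328, 0], 0, 0], [[0.0119, 0.0328, 0], 0, 0], [[0.0119, 0.0328, 0], 0, 0], [[0.0119, 0.0328, 0], 0, 0], [[0.0119, 0.0328, 0], 0, 0]]}}

```text
time_s: 17.5
ee_pos: [0.4563, -0.056, 0.2669]
eef_rot: [-3.142, 0.002, -0.152]
force: [0.9, 0.2, -1.8]
grip_width: 0.0156
grip_force: 60.0
```

>>> {"name": "jog_arm", "arguments": {"rows": [[[0.0119, 0.0328, 0], 0, 0], [[0.0119, 0.0328, 0], 0, 0], [[0.0119, 0.0328, 0], 0, 0], [[0, 0, 0.03], 0, 0], [[0, 0, 0.03], 0, 0], [[0, 0, 0.012], 0, 0], [[0, 0, 0], 0, 0], [[0, 0, 0], 0, 0]]}}

```text
time_s: 18.17
ee_pos: [0.4768, -0.1569, 0.1955]
eef_rot: [-3.141, 0.002, -0.152]
force: [0.6, -1.0, -1.1]
grip_width: 0.0161
grip_force: 60.0
```

```bash
python3 chk.py w13.png
```

```text
18.1667 [ 0.4768 -0.1569  0.1955] [-3.1412  0.0018 -0.1519] [ 0.5806 -0.9672 -1.1228] [-0.0215  0.1706 -0.0164]
tilt 34.478582500521206 [ 0.6867 -0.0275]
rod y(x) [ 0.005 -0.002]
```

>>> {"name": "jog_arm", "arguments": {"rows": [[[0.001, -0.001, 0.015], 0, 0], [[0, 0, 0.015], 0, 0], [[0, 0, 0.009], 0, 0], [[0, 0, 0], 0, 0], [[0, 0, 0], 0, 0]]}}

```text
time_s: 18.63
ee_pos: [0.4786, -0.1563, 0.1578]
eef_rot: [3.141, -0.0, -0.152]
force: [-0.3, -0.6, -1.5]
grip_width: 0.0154
grip_force: 60.0
```

>>> {"name": "jog_arm", "arguments": {"rows": [[[0, 0, 0.003], 0, 0], [[0, 0, 0.01], 0, 0], [[0, 0, 0.01], 0, 0], [[0, 0, 0.01], 0, 0], [[0, 0, 0.01], 0, 0], [[0, 0, 0.01], 0, 0], [[0, 0, 0], 0, 0]], "squeeze": 3}}

```text
time_s: 19.22
ee_pos: [0.4775, -0.1559, 0.1018]
eef_rot: [-3.141, 0.003, -0.152]
force: [0.1, 0.5, -0.9]
grip_width: 0.0162
grip_force: 3.0
```

```bash
python3 chk.py w14.png
```

```text
19.2167 [ 0.4775 -0.1559  0.1018] [-3.1408  0.0031 -0.1519] [ 0.1219  0.5455 -0.8902] [-0.113   0.1407 -0.0657]
tilt 15.752217044479952 [ 0.2821 -0.0249]
rod y(x) [ 0.0402 -0.0054]
```

>>> {"name": "jog_arm", "arguments": {"rows": [[[0, 0, 0.01], 0, 0], [[0, 0, 0.01], 0, 0], [[0, 0, 0.01], 0, 0], [[0, 0, 0.008], 0, 0], [[0, 0, 0.004], 0, 0], [[0, 0, 0], 0, 0], [[0, 0, 0], 0, 0]]}}

```text
time_s: 19.85
ee_pos: [0.4783, -0.1562, 0.062]
eef_rot: [-3.142, 0.0, -0.152]
force: [-1.1, -1.1, -0.7]
grip_width: 0.0162
grip_force: 3.0
```

```bash
python3 chk.py w15.png
```

```text
19.85 [ 0.4783 -0.1562  0.062 ] [-3.1415  0.0005 -0.1518] [-1.1492 -1.1493 -0.6766] [-0.0907  0.3674 -0.0236]
tilt -2.93149202853841 [-0.0512 -0.0248]
rod y(x) [ 0.0086 -0.002 ]
```

```bash
cat > prof.py <<'E'
from h import *
np.set_printoptions(precision=4,suppress=True)
c=shot('wrist');P=tilt(c);o=get_obs();print(o['time_s'],o['ee_pos'],o['force'])
for x0 in np.arange(-.01,.16,.008):
    q=P[(P[:,0]>=x0)&(P[:,0]<x0+.008)&(abs(P[:,1]+.001)<.003)&(P[:,2]<.04)]
    if len(q)>3: print(round(x0+.004,3),len(q),np.percentile(q[:,2],[10,50]))
E
python3 prof.py
```

```text
19.95 [ 0.4785 -0.1563  0.0625] [-0.0477 -0.1626 -1.3061]
-0.006 12 [-0.0253 -0.0249]
0.002 44 [-0.0258 -0.0252]
0.01 46 [-0.0261 -0.0252]
0.018 45 [-0.0265 -0.0257]
0.026 48 [-0.0269 -0.0261]
0.034 50 [-0.0271 -0.0261]
0.042 50 [-0.0275 -0.0268]
0.05 55 [-0.0275 -0.0269]
0.058 51 [-0.0287 -0.0273]
0.066 65 [-0.0296 -0.0282]
0.074 55 [-0.0196 -0.0185]
0.082 60 [-0.02   -0.0188]
0.09 55 [-0.0202 -0.0193]
0.098 63 [-0.0205 -0.0196]
0.106 76 [-0.0208 -0.0198]
0.114 74 [-0.0211 -0.0201]
0.122 5 [-0.0204 -0.0199]
```

```bash
python3 - <<'E'
from h import *
import pickle;c=pickle.load(open('w3.pkl','rb'))
for (u,v) in [(289,270),(290,240),(291,210),(293,180),(297,130),(298,100),(299.5,60),(301,15)]:
    print(v,min((pt(c,u+k,v) for k in(-2,-1,0,1,2)),key=lambda p:-p[2]).round(4))
E
```

```text
270 [ 0.4733 -0.1554  0.0897]
240 [ 0.4922 -0.1582  0.0896]
210 [ 0.5102 -0.1625  0.0897]
180 [ 0.5279 -0.1634  0.0901]
130 [ 0.555  -0.1688  0.0813]
100 [ 0.5712 -0.1722  0.0798]
60 [ 0.5922 -0.1752  0.0799]
15 [ 0.6145 -0.1789  0.0801]
```

>>> {"name": "jog_arm", "arguments": {"rows": [[[0, 0, -0.002], 0, 0], [[0, 0, 0], 0, 0], [[0, 0, 0], 0, 0]]}}

```text
time_s: 20.2
ee_pos: [0.4786, -0.1563, 0.0646]
eef_rot: [3.141, -0.001, -0.152]
force: [-0.4, -1.6, -0.3]
grip_width: 0.0163
grip_force: 3.0
```

```bash
python3 prof.py
```

```text
20.25 [ 0.4786 -0.1563  0.0645] [ 0.0708 -0.5884 -0.4382]
-0.006 13 [-0.0252 -0.0244]
0.002 46 [-0.0254 -0.0248]
0.01 45 [-0.0253 -0.0247]
0.018 46 [-0.0254 -0.0247]
0.026 48 [-0.0253 -0.0247]
0.034 48 [-0.0255 -0.0245]
0.042 54 [-0.0253 -0.0245]
0.05 50 [-0.0253 -0.0245]
0.058 54 [-0.0256 -0.0245]
0.066 60 [-0.0267 -0.0252]
0.074 50 [-0.0157 -0.0151]
0.082 55 [-0.0158 -0.015 ]
0.09 60 [-0.0159 -0.015 ]
0.098 56 [-0.0158 -0.0151]
0.106 59 [-0.0162 -0.0149]
0.114 63 [-0.0158 -0.0149]
0.122 12 [-0.0157 -0.0151]
```

>>> {"name": "jog_arm", "arguments": {"rows": [[[0, 0, 0], 0, 0], [[0, 0, 0], 0, 0], [[0, 0, 0], 0, 0], [[0, 0, -0.008], 0, 0], [[0, 0, -0.016], 0, 0], [[0, 0, -0.02], 0, 0], [[0, 0, -0.02], 0, 0], [[0, 0, 0], 0, 0]], "squeeze": 60}}

```text
time_s: 20.92
ee_pos: [0.4797, -0.1566, 0.132]
eef_rot: [3.141, -0.005, -0.152]
force: [0.1, -0.5, -1.2]
grip_width: 0.0159
grip_force: 60.0
```

```bash
python3 prof.py; python3 - <<'E'
from h import *
np.set_printoptions(precision=4,suppress=True)
for n in('wrist','top'):
    c=shot(n)
    for d in spot_point('saucer',c)[:2]: print(n,d['p'],np.array(d['at'])*[640,480],pt(c,d['at'][0]*640,d['at'][1]*480,world_z=0.0))
    a=(0,240,0,200) if n=='wrist' else (320,395,205,280)
    C=cloud(c,*a);I=c['image'][C[:,4].astype(int),C[:,3].astype(int)].min(1)
    q=C[(C[:,2]>.008)&(C[:,2]<.03)&(I>120)&(abs(C[:,0]-.645)<.075)&(abs(C[:,1]+.027)<.075)]
    if len(q): print(n,len(q),cv2.minEnclosingCircle(q[:,:2].astype(np.float32)),cv2.fitEllipse(cv2.convexHull(q[:,:2].astype(np.float32))))
    save(c,'x_%s.png'%n)
E
```

```text
20.9667 [ 0.479  -0.1563  0.1298] [ 0.1716  0.405  -1.7911]
-0.006 13 [-0.0252 -0.0246]
0.002 44 [-0.0253 -0.0247]
0.01 47 [-0.0255 -0.025 ]
0.018 45 [-0.0254 -0.0247]
0.026 49 [-0.0252 -0.0247]
0.034 49 [-0.0253 -0.0245]
0.042 51 [-0.0253 -0.0246]
0.05 51 [-0.0254 -0.0246]
0.058 54 [-0.0257 -0.0243]
0.066 61 [-0.0264 -0.0252]
0.074 49 [-0.0156 -0.0147]
0.082 55 [-0.0157 -0.0148]
0.09 58 [-0.0155 -0.0148]
0.098 54 [-0.0159 -0.0147]
0.106 60 [-0.0156 -0.0144]
0.114 62 [-0.0158 -0.0149]
0.122 13 [-0.0154 -0.0143]
wrist 0.68 [91.776 30.288] [ 0.6375 -0.0256  0.    ]
wrist 9241 ((0.6355077624320984, -0.025712359696626663), 0.05518762394785881) ((0.6263172626495361, -0.024365440011024475), (0.0858839601278305, 0.11054039746522903), 171.98660278320312)
top 0.91 [356.48  241.104] [ 0.6488 -0.0249  0.    ]
top 0.33 [177.92  206.784] [0.5279 0.458  0.    ]
top 503 ((0.6403242945671082, -0.024122079834342003), 0.05455479398369789) ((0.6406474113464355, -0.02326164022088051), (0.09980582445859909, 0.10830871015787125), 88.3338394165039)
```

>>> {"name": "jog_arm", "arguments": {"rows": [[[-0.0056, -0.0257, 0], 0, 0], [[-0.0056, -0.0257, 0], 0, 0], [[-0.0056, -0.0257, 0], 0, 0], [[-0.0056, -0.0257, 0], 0, 0], [[-0.0056, -0.0257, 0], 0, 0], [[-0.0056, -0.0255, 0], 0, 0], [[0, 0, 0.013], 0, 0], [[0, 0, 0.0126], 0, 0], [[0, 0, 0], 0, 0], [[0, 0, 0], 0, 0], [[0, 0, 0], 0, 0]]}}

```text
time_s: 22.08
ee_pos: [0.4685, 0.0009, 0.1027]
eef_rot: [-3.142, 0.0, -0.152]
force: [0.4, 0.3, -1.6]
grip_width: 0.0156
grip_force: 60.0
```

```bash
python3 prof.py | head -9; python3 - <<'E'
from h import *
np.set_printoptions(precision=4,suppress=True)
o=get_obs();y=o['eef_rot'][2];tip=o['ee_pos']+np.array([.173*np.cos(y),.173*np.sin(y),.0105]);print(o['eef_rot'],'tip est',tip)
for n in('top','side'):
    c=shot(n);print(n,'tip px pred',proj(c,tip),'saucer px',proj(c,[.640,-.025,.01]))
    for d in spot_point('saucer',c)[:1]: print(d['p'],np.array(d['at'])*[640,480])
    u,v=proj(c,tip).astype(int);i=c['image'][v-35:v+40,u-50:u+50];i=cv2.resize(i,(400,300),interpolation=2)
    m=i if n=='top' else np.hstack([m,i]);print(u-50,v-35)
cv2.imwrite('pics/fin.png',m[:,:,::-1])
E
```

```text
22.1333 [0.4687 0.0008 0.103 ] [ 0.0208  0.3846 -1.0648]
-0.006 13 [-0.0252 -0.0248]
0.002 45 [-0.0254 -0.0247]
0.01 45 [-0.0254 -0.0249]
0.018 47 [-0.0253 -0.0245]
0.026 50 [-0.0255 -0.0249]
0.034 47 [-0.0252 -0.0245]
0.042 52 [-0.0253 -0.0245]
0.05 50 [-0.0252 -0.0246]
[-3.1416 -0.0004 -0.1523] tip est [ 0.6397 -0.0254  0.1135]
top tip px pred [357.8818 226.5462] saucer px [355.3697 242.4006]
0.57 [355.2   242.784]
307 191
side tip px pred [351.6115 234.5747] saucer px [350.336  258.2283]
0.71 [348.288 259.104]
301 199
```

View pics/fin.png

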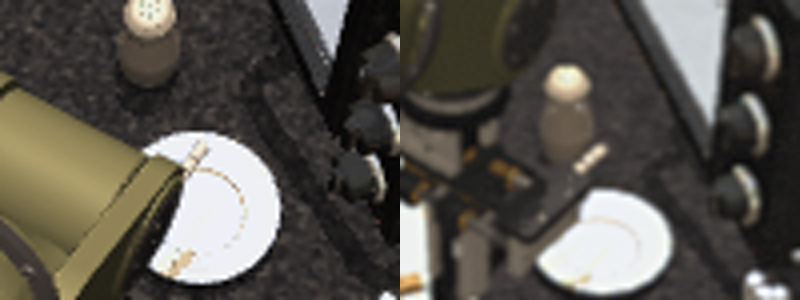

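The final view has the tip at crop (207,143), matching the predicted point above the saucer centre. The stick is level and touches nothing else.

>>> {"name": "jog_arm", "arguments": {"rows": [[[0, 0, 0], 0, 0], [[0, 0, 0], 0, 0], [[0, 0, 0], 0, 0], [[0, 0, 0], 0, 0], [[0, 0, 0], 0, 0], [[0, 0, 0], 0, 0]]}}

```text
time_s: 22.83
ee_pos: [0.4684, 0.0011, 0.1026]
eef_rot: [3.142, -0.0, -0.152]
force: [0.2, 0.1, -1.3]
grip_width: 0.0157
grip_force: 60.0
```

```bash
python3 -c "
from station import *
print(hand_in())"
```

```text
the job is handed in; nothing more can be done
None
```

The job is handed in at 22.8 s: the dipstick was seated in the neck to its collar, held there about a second, drawn out, re-levelled by lowering it briefly onto its rest, and is now held level with its tip over the saucer's centre, about 10 cm up; the hand-in returned no verdict.

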